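Load casting rings on the burnout tray in order of size

ROBOT

A 6-joint arm with a two-finger parallel gripper is mounted at the origin on the work surface. World frame = base frame: x ahead of the robot, y to its left, z up, the work surface at z = 0. Lengths are in m, angles in degrees, forces in N, time in s.
With the tool pointing down it reaches from about 0.35 to 0.95 m from the base axis. Payload 17.4 kg.
Tool frame: the origin (TCP) lies on the centre line of the jaws, within the pads' length; the fingertips stand env.tip_reach ahead of it and the grasp point (between the pads) lies 6 mm ahead of it (env.tip_reach is the distance from the TCP to the fingertips, in m); z points along the fingers, y is the line along which they close (so a half turn about z gives the same grasp; the last joint's range is limited). The gripper opens to 93 mm and grips with 3 to 60 N. Pads are 15 mm wide; open, the fingers measure 128 mm over their backs; the gripper's body (75 mm by 188 mm) begins 65 mm behind the grasp point.
Start: joints at [63.323, 6.646, 82.598, -0, 90.757, -2.166], TCP at [0.28, 0.614, 0.244] pointing down, gripper open.
Joint ranges: [-162.19, 162.19], [-47.58, 125.68], [4.15, 143.07], [-65.23, 245.23], [0.69, 171.88], [-170.13, 170.13]. Speed limits (degrees/s): [108.29, 108.29, 127.2, 180, 180, 180].

INTERFACE

Orientations are given as [roll, pitch, yaw] about the fixed x, y, z axes, in that order (R = Rz(yaw) Ry(pitch) Rx(roll)).
In Python, from bench import env gives the robot as it stands. The module is installed in compiled form; this text tells all that it offers.
- The arm moves only by the tool servo_tool, never from a script. Its argument "steps" is a list of rows, each an object with "dp": the shift along the tool's x, y, z in cm, a list of three; "delta_rot": the turn, a rotation vector about the tool's x, y, z in rad, a list of three; "gripper": the opening, from 0 (shut) to 1 (fully open). In form: [{"dp": [tx, ty, tz], "delta_rot": [rx, ry, rz], "gripper": gripper}, ...]. A call has 1 to 20 rows; each row is the pose to reach, as a shift and turn from the pose commanded when the call began, along the tool's axes at that moment; what a row does not reach only later rows make up. A row lasts 1/12 s, in which the tool goes at most 41.7 mm and 7.16 degrees, less where a joint would pass 70% of its speed; a pose out of reach is approached as far as the arm can. A call with a gripper value outside its range is refused whole. The fingers move at their own pace and stop on an object; the grip force is fixed at half the most. Time passes only in rows, so rows that repeat a pose let the fingers close. It gives the time, the measured TCP pose, the force, the opening and the grip force at its end, in the units of the state.
- env.observe(): the state, without advancing time (a new reading comes with each control period).
- env.snapshot(name): name is "scene" or "top" or "wrist"; returns a dict with "frame" (480x640x3 uint8, red, green, blue), "mtx" (3x3 intrinsics, pixels), "R" (3x3) and "t" (3): a world point X has camera coordinates R X + t. Camera axes: x right, y down, z forward; pixel columns grow to the right and rows downward; lengths in m; the calibration is good to about 2 mm. A picture is of the moment at which its call begins. There is no depth.
- env.finish_job(): hands the job in; it is judged then, once.
The state is a dict: "time_s": time; "joints": joint angles; "joint_vel": joint speeds; "effort": joint torques, N m; "eef_pos": TCP position; "eef_rot": TCP orientation; "ft_force": force on the tool from outside, world axes, zero at the start; "wrist_torque": the same for the moment, N m; "finger_gap": finger opening in m; "grasp_force": force on a finger pad.
Only numpy, scipy, OpenCV 4.12 (cv2) and the standard library are available. Lean on these libraries where they do the work, as an engineer would, in place of code of your own. Each camera call takes 0.05 s, during which the arm holds its last target. There are 200 camera calls.

TASK

Load the burnout tray: stand the four plaster-filled casting rings upright on its four white pads, one centred on each pad, in order of size, with the smallest ring on the pad next to the tray's wire-loop handle and the largest on the pad at the far end from it. The plaster is brittle: lower each ring gently onto its pad, do not drop it, and never tip a ring over.

Things in the scene. Friction and masses are not known exactly. Their poses are not given: they have to be found in the camera images.
- ring_xl: the largest casting ring: an upright solid steel cylinder filled with off-white plaster that shows on its top, with a small dark sprue hole at the centre, 61 mm in diameter, 58 mm tall; loose, standing on the table. Origin: centre of its underside, z up along its axis
- ring_l: the second largest casting ring: an upright solid steel cylinder filled with off-white plaster that shows on its top, with a small dark sprue hole at the centre, 52 mm in diameter, 52 mm tall; loose, standing on the table. Origin: centre of its underside, z up along its axis
- ring_m: the second smallest casting ring: an upright solid steel cylinder filled with off-white plaster that shows on its top, with a small dark sprue hole at the centre, 43 mm in diameter, 46 mm tall; loose, standing on the table. Origin: centre of its underside, z up along its axis
- ring_s: the smallest casting ring: an upright solid steel cylinder filled with off-white plaster that shows on its top, with a small dark sprue hole at the centre, 34 mm in diameter, 40 mm tall; loose, standing on the table. Origin: centre of its underside, z up along its axis
- pad1: white ceramic disc, 70 mm in diameter and 2 mm thick, an end pad of the row of four like pads 82 mm apart (pad1 to pad4 along +y) on a fixed dark steel tray 100 by 344 mm and 8 mm thick that lies on the table. Origin: centre of its underside, on the tray's top; its top face is 2 mm above the origin, 10 mm above the table. y runs along the row, x across the tray, z up
- pad2: white ceramic disc, 70 mm in diameter and 2 mm thick, a middle pad, between pad1 and pad3 of the row of four like pads 82 mm apart (pad1 to pad4 along +y) on a fixed dark steel tray 100 by 344 mm and 8 mm thick that lies on the table. Origin: centre of its underside, on the tray's top; its top face is 2 mm above the origin, 10 mm above the table. y runs along the row, x across the tray, z up
- pad3: white ceramic disc, 70 mm in diameter and 2 mm thick, a middle pad, between pad2 and pad4 of the row of four like pads 82 mm apart (pad1 to pad4 along +y) on a fixed dark steel tray 100 by 344 mm and 8 mm thick that lies on the table. Origin: centre of its underside, on the tray's top; its top face is 2 mm above the origin, 10 mm above the table. y runs along the row, x across the tray, z up
- pad4: white ceramic disc, 70 mm in diameter and 2 mm thick, an end pad of the row of four like pads 82 mm apart (pad1 to pad4 along +y) on a fixed dark steel tray 100 by 344 mm and 8 mm thick that lies on the table. Origin: centre of its underside, on the tray's top; its top face is 2 mm above the origin, 10 mm above the table. y runs along the row, x across the tray, z up
- handle: the tray's carrying handle: a flat rectangular loop of bright 8 mm steel bar, 52 by 62 mm and 10 mm high, fixed on the table against one of the tray's two ends (77 mm from the nearest pad's centre); a reddish firebrick, 80 by 54 by 16 mm, is at the other end. Origin: centre of the loop at table level

How it is judged:
By the outcome, as a careful person would: the job done as asked, in the order asked, and still so for the second after the job is handed in, with the robot touching nothing.
It also fails if it takes over 96 s, if anything falls off the work surface, if the arm or the gripper's body presses on something with over 40 N, if the wrist force passes 120 N, or if a joint passes its speed limit or range.

## Working session

There is one attempt and no reset: what is moved stays moved. The work goes in short steps, Python scripts to look and compute and a tool call to move; the robot and the scene stay as the last step left them, time stands still between calls to the robot, and variables do not carry over. Pictures are saved under pics/ and viewed, at most 14 in all, crops included, and the job is handed in when it is done.

Besides the shell and the picture viewer there is one more tool, called after ">>>" as name(argument=value, ...) on one line, values as JSON. servo_tool: Moves the arm, as the interface text tells. Its arguments: {"type":"object","properties":{"steps":{"type":"array"}},"required":["steps"]}

```bash
mkdir -p pics; python3 - <<'E'
from bench import env
import cv2
print(env.observe(), env.tip_reach)
for n in("top","scene"):
    s=env.snapshot(n); cv2.imwrite(f"pics/{n}0.png",s["frame"][:,:,::-1]); print(n,s["mtx"],s["R"],s["t"])
E
```

```text
{'time_s': 0.0, 'joints': array([ 6.33232860e+01,  6.67407170e+00,  8.26348665e+01, -9.04365119e-04,
        9.07572810e+01, -2.16628445e+00]), 'joint_vel': array([ 0.01308484,  0.01964868,  0.0379999 , -0.05482834, -0.1835593 ,
        0.0655364 ]), 'effort': array([-1.42666169e-03, -7.21292138e+01, -6.22599220e+01,  7.79337413e-02,
        2.40613270e-02, -7.58573970e-05]), 'eef_pos': array([0.27996855, 0.61400826, 0.24291532]), 'eef_rot': array([-1.79933794e+02, -1.59941772e-03,  1.55489558e+02]), 'ft_force': array([ 0.31159387, -0.39018697,  0.38659828]), 'wrist_torque': array([0.05553685, 0.01268138, 0.01290318]), 'grasp_force': 0.0, 'finger_gap': 0.09236391225140174} 0.025
top [[584.60894422   0.         317.99546523]
 [  0.         584.60894422 230.81722699]
 [  0.           0.           1.        ]] [[-0.00542989 -0.99990455  0.01270446]
 [-0.99696322  0.00442608 -0.07774794]
 [ 0.07768428 -0.01308805 -0.9968921 ]] [-0.01412285  0.58266073  1.25486345]
scene [[465.1382149    0.         319.59428952]
 [  0.         465.1382149  238.18975644]
 [  0.           0.           1.        ]] [[-0.47258764  0.88113989  0.0159189 ]
 [ 0.54577468  0.30680602 -0.77974358]
 [-0.69194719 -0.35980905 -0.62589658]] [ 0.26845067 -0.2676293   1.30935401]
```

View pics/top0.png

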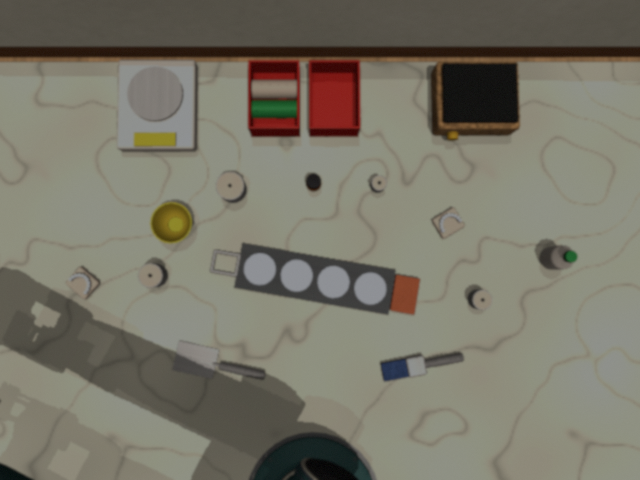

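View pics/scene0.png

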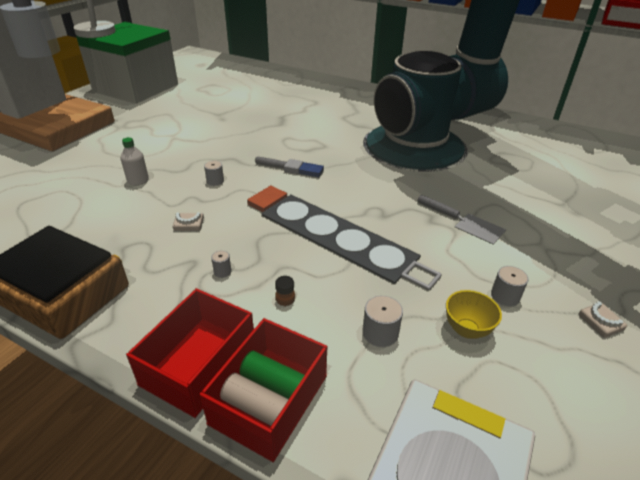

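The top view shows the XL ring at (231,186), L at (153,274), M at about (479,299) and S at (378,183). The pads are at (260,269), (296,276), (333,282) and (370,288). The handle is at the left end, (225,262), and the brick at the right end. Next I'll enlarge these areas.

```bash
cat > h.py <<'E'
import numpy as np,cv2
def px2w(s,u,v,z):
    d=s["R"].T@np.linalg.inv(s["mtx"])@[u,v,1]; c=-s["R"].T@s["t"]
    return (c+d*(z-c[2])/d[2])
def w2px(s,X):
    p=s["mtx"]@(s["R"]@np.array(X)+s["t"]); return p[:2]/p[2]
E
python3 - <<'E'
from bench import env
from h import *
s=env.snapshot("top"); f=s["frame"][:,:,::-1]
hsv=cv2.cvtColor(f,cv2.COLOR_BGR2HSV)
g=cv2.cvtColor(f,cv2.COLOR_BGR2GRAY)
# pads: bright blobs inside the tray
_,b=cv2.threshold(g,130,255,0)
n,l,st,c=cv2.connectedComponentsWithStats(b)
P=[]
for i in range(1,n):
    if 600<st[i,4]<1300 and 240<c[i][0]<395: P.append(px2w(s,*c[i],.010)); print(st[i],c[i],P[-1])
P=np.array(P)
if len(P)>1: print(np.linalg.norm(np.diff(P,axis=0),axis=1))
t=[]
for u,v in[(231,186),(153,274),(479,299),(378,183)]:
    t.append(cv2.resize(f[v-22:v+22,u-28:u+28],None,fx=7,fy=6.8,interpolation=cv2.INTER_CUBIC))
t=[cv2.resize(x,(392,298)) for x in t]
cv2.imwrite("pics/m.png",np.vstack([np.hstack(t[:2]),np.hstack(t[2:])]))
for n_,u,v,z in[("xl",231,186,.058),("l",152.5,274,.052),("m",480,299,.046),("s",378,183,.04),("brickc",406,294,.016),("handle",225,262,.01)]:print(n_,px2w(s,u,v,z))
E
```

```text
[245 254  30  30 709] [259.34555712 268.7122708 ] [0.5007772 0.1119435 0.01     ]
[282 261  30  30 710] [296.22816901 275.21690141] [0.48611324 0.03111087 0.01      ]
[319 267  30  30 708] [333.07344633 281.5579096 ] [ 0.47180912 -0.04963227  0.01      ]
[355 274  30  30 709] [369.82792666 288.17630465] [ 0.4569018  -0.13016171  0.01      ]
[0.08215197 0.08200038 0.08189762]
xl [0.67657993 0.16858107 0.058     ]
l [0.49023202 0.33401245 0.052     ]
m [ 0.43331573 -0.36160065  0.046     ]
s [ 0.68486474 -0.14771366  0.04      ]
brickc [ 0.44392225 -0.20845267  0.016     ]
handle [0.51586958 0.18723501 0.01      ]
```

View pics/m.png

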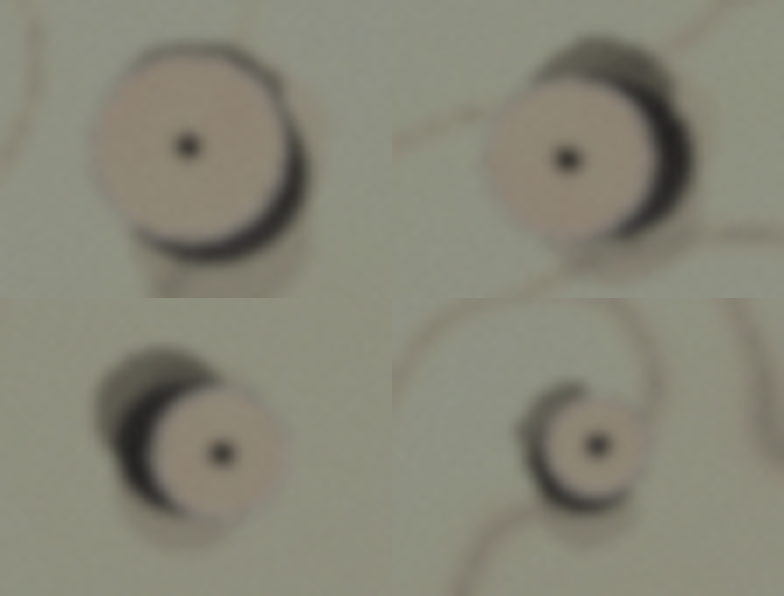

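The crop puts the plaster-top centres (sprue holes) at XL (229.4,185.3), L (149.7,275.1), M (482.1,299.6) and S (379.0,182.3). I'll check these against the scene view and look at clearances.

```bash
python3 - <<'E'
from bench import env
from h import *
s=env.snapshot("top"); c=env.snapshot("scene"); f=s["frame"]; g=cv2.cvtColor(f,cv2.COLOR_RGB2GRAY).astype(float)
for n,u,v,z,o in[("xl",229.4,185.3,.058,(384,309)),("l",149.7,275.1,.052,(511,272)),("m",482.1,299.6,.046,(213,165)),("s",379,182.3,.04,(221,258))]:
    a,b=round(u),round(v); w=g[b-3:b+4,a-3:a+4]; q=np.clip(np.median(w)-8-w,0,None)   # dark hole centroid
    yy,xx=np.mgrid[b-3:b+4,a-3:a+4]; uu,vv=(q*xx).sum()/q.sum(),(q*yy).sum()/q.sum()
    X=px2w(s,uu,vv,z); print(n,(uu,vv),X.round(4),"scene proj",w2px(c,X).round(1),"read",o)
print("bowl",px2w(s,172,221,.04),px2w(s,172,243,.04),"box",px2w(s,274,135,.05))
E
```

```text
xl (np.float64(229.39830508474577), np.float64(185.09604519774012)) [0.6785 0.172  0.058 ] scene proj [382.5 307.3] read (384, 309)
l (np.float64(149.625), np.float64(275.0718085106383)) [0.488 0.34  0.052] scene proj [512.2 273.8] read (511, 272)
m (np.float64(482.24464831804283), np.float64(299.5168195718654)) [ 0.4322 -0.3664  0.046 ] scene proj [211.8 163. ] read (213, 165)
s (np.float64(378.92121212121214), np.float64(182.3212121212121)) [ 0.6863 -0.1497  0.04  ] scene proj [218.7 254.3] read (221, 258)
bowl [0.60382579 0.29729876 0.04      ] [0.55641425 0.2966385  0.04      ] box [0.78889244 0.07745709 0.05      ]
```

>>> servo_tool(steps=[{"dp":[-10,-5.4,3],"delta_rot":[0,0,0.4],"gripper":1},{"dp":[-20,-10.8,6],"delta_rot":[0,0,0.8],"gripper":1},{"dp":[-30.3,-16.3,9.4],"delta_rot":[0,0,1.323],"gripper":1},{"dp":[-30.3,-16.3,9.4],"delta_rot":[0,0,1.323],"gripper":1},{"dp":[-30.3,-16.3,9.4],"delta_rot":[0,0,1.323],"gripper":1},{"dp":[-30.3,-16.3,9.4],"delta_rot":[0,0,1.323],"gripper":1},{"dp":[-30.3,-16.3,9.4],"delta_rot":[0,0,1.323],"gripper":1},{"dp":[-30.3,-16.3,9.4],"delta_rot":[0,0,1.323],"gripper":1},{"dp":[-30.3,-16.3,9.4],"delta_rot":[0,0,1.323],"gripper":1},{"dp":[-30.3,-16.3,9.4],"delta_rot":[0,0,1.323],"gripper":1},{"dp":[-30.3,-16.3,9.4],"delta_rot":[0,0,1.323],"gripper":1},{"dp":[-30.3,-16.3,9.4],"delta_rot":[0,0,1.323],"gripper":1},{"dp":[-30.3,-16.3,9.4],"delta_rot":[0,0,1.323],"gripper":1},{"dp":[-30.3,-16.3,9.4],"delta_rot":[0,0,1.323],"gripper":1},{"dp":[-30.3,-16.3,9.4],"delta_rot":[0,0,1.323],"gripper":1},{"dp":[-30.3,-16.3,9.4],"delta_rot":[0,0,1.323],"gripper":1}])

```text
time_s: 1.58
eef_pos: [0.488, 0.3404, 0.1497]
eef_rot: [180.0, -0.0, 79.8]
ft_force: [-1.1, -0.5, 0.5]
finger_gap: 0.0932
grasp_force: 0.0
```

```bash
python3 - <<'E'
from bench import env
from h import *
o=env.observe(); print(o["time_s"],o["eef_pos"],o["eef_rot"],o["joints"])
s=env.snapshot("wrist"); cv2.imwrite("pics/w1.png",s["frame"][:,:,::-1])
for X in [(.488,.34,.052),(.488,.314,.052)]: print(w2px(s,X))
E
```

```text
1.5833 [0.48796275 0.34043272 0.1497234 ] [ 1.79993676e+02 -7.12444568e-03  7.97907797e+01] [ 3.24451789e+01 -9.53030309e-01  9.92591650e+01  9.65155757e-04
  8.16843872e+01  4.26542601e+01]
[316.05434144 248.64457493]
[322.57206345 282.91329555]
```

View pics/w1.png

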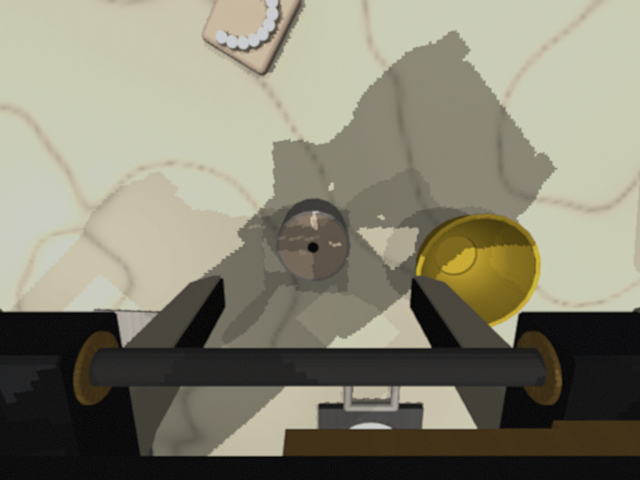

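The wrist view shows the L ring's hole at (313,247), within about 2 mm of the predicted (316,249). The bowl clears the right finger. Descending.

>>> servo_tool(steps=[{"dp":[0,0,3],"delta_rot":[0,0,0],"gripper":1},{"dp":[0,0,6],"delta_rot":[0,0,0],"gripper":1},{"dp":[0,0,8.5],"delta_rot":[0,0,0],"gripper":1},{"dp":[0,0,10.5],"delta_rot":[0,0,0],"gripper":1},{"dp":[0,0,11.6],"delta_rot":[0,0,0],"gripper":1},{"dp":[0,0,11.6],"delta_rot":[0,0,0],"gripper":1},{"dp":[0,0,11.6],"delta_rot":[0,0,0],"gripper":0.8},{"dp":[0,0,11.6],"delta_rot":[0,0,0],"gripper":0.65},{"dp":[0,0,11.6],"delta_rot":[0,0,0],"gripper":0.55},{"dp":[0,0,11.6],"delta_rot":[0,0,0],"gripper":0.4},{"dp":[0,0,11.6],"delta_rot":[0,0,0],"gripper":0.2},{"dp":[0,0,11.6],"delta_rot":[0,0,0],"gripper":0},{"dp":[0,0,11.6],"delta_rot":[0,0,0],"gripper":0},{"dp":[0,0,11.6],"delta_rot":[0,0,0],"gripper":0}])

```text
time_s: 2.8
eef_pos: [0.488, 0.3403, 0.034]
eef_rot: [-180.0, -0.0, 79.7]
ft_force: [-3.8, 0.3, 6.2]
finger_gap: 0.0516
grasp_force: 30.0
```

>>> servo_tool(steps=[{"dp":[0,0,-0.5],"delta_rot":[0,0,0],"gripper":0},{"dp":[0,0,-1.5],"delta_rot":[0,0,0],"gripper":0},{"dp":[0,0,-3.5],"delta_rot":[0,0,0],"gripper":0},{"dp":[0,0,-6],"delta_rot":[0,0,0],"gripper":0},{"dp":[0,0,-8.5],"delta_rot":[0,0,0],"gripper":0},{"dp":[0,0,-10],"delta_rot":[0,0,0],"gripper":0},{"dp":[-1,0.1,-10],"delta_rot":[0,0,0],"gripper":0},{"dp":[-3,0.4,-10],"delta_rot":[0,0,0],"gripper":0},{"dp":[-6,0.8,-10],"delta_rot":[0,0,0],"gripper":0},{"dp":[-10,1.4,-10],"delta_rot":[0,0,0],"gripper":0},{"dp":[-14,1.9,-10],"delta_rot":[0,0,0],"gripper":0},{"dp":[-18,2.5,-10],"delta_rot":[0,0,0],"gripper":0},{"dp":[-22,3,-10],"delta_rot":[0,0,0],"gripper":0},{"dp":[-26,3.6,-10],"delta_rot":[0,0,0],"gripper":0},{"dp":[-30,4.1,-10],"delta_rot":[0,0,0],"gripper":0},{"dp":[-33.5,4.6,-10],"delta_rot":[0,0,0],"gripper":0},{"dp":[-36.5,5,-10],"delta_rot":[0,0,0],"gripper":0},{"dp":[-38.2,5.3,-10],"delta_rot":[0,0,0],"gripper":0},{"dp":[-38.6,5.3,-10],"delta_rot":[0,0,0],"gripper":0},{"dp":[-38.6,5.3,-10],"delta_rot":[0,0,0],"gripper":0}])

```text
time_s: 4.47
eef_pos: [0.4704, -0.0502, 0.1329]
eef_rot: [-179.9, 0.0, 79.6]
ft_force: [-0.1, 0.3, -2.6]
finger_gap: 0.0517
grasp_force: 30.0
```

```bash
python3 - <<'E'
from bench import env
from h import *
o=env.observe(); print(o["time_s"],o["eef_pos"],o["eef_rot"],o["ft_force"],o["grasp_force"])
s=env.snapshot("wrist"); cv2.imwrite("pics/w2.png",s["frame"][:,:,::-1])
for X in [(.5008,.1119,.01),(.4861,.0311,.01),(.4718,-.0496,.01)]: print(w2px(s,X))
p=o["eef_pos"]; print("ring top expected",w2px(s,(p[0],p[1],p[2]+.018)))
E
```

```text
4.4667 [ 0.47043828 -0.05017922  0.13289275] [-1.79946495e+02  9.94596342e-03  7.95597304e+01] [-0.12776749  0.28705929 -2.56703663] 29.999378621578217
[316.57888594 -11.38146972]
[316.95597583 123.98177349]
[317.76577021 237.07394933]
ring top expected [314.84442512 338.6922599 ]
```

View pics/w2.png

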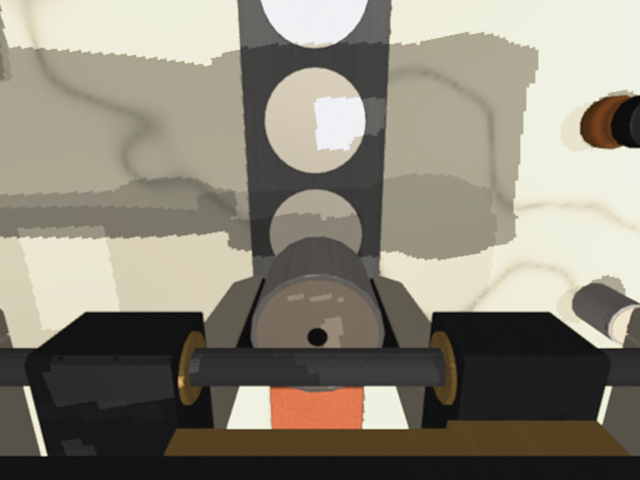

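The ring is held level over pad 3, with its hole at (317,337). Pad 2 spans rows 67–173, centre about (315.5,120), and the top edge of pad 3 is at row 189. I'll compare these with the projected edges.

```bash
python3 - <<'E'
from bench import env
from h import *
o=env.observe(); print(o["eef_pos"],o["eef_rot"])
s=env.snapshot("wrist"); 
d=np.array([.1784,.984,0]);n=np.array([.984,-.1784,0])
p=o["eef_pos"]
P2=np.array((.4861,.0311,.01)); P3=np.array((.4718,-.0496,.01))
print([w2px(s,q) for q in(P2+.035*d,P2-.035*d,P2-.035*n,P2+.035*n,P3+.035*d)])
T=np.array([p[0],p[1],p[2]+.018]); print("top",[w2px(s,q) for q in(T,T+.026*d,T-.026*n,T+.026*n)])
dl=(P3-p)[:2]; print("pad3-tool in tool axes mm",dl@d[:2]*1e3,dl@n[:2]*1e3)
E
```

```text
[ 0.4706477  -0.04924008  0.13301473] [-1.79954378e+02 -6.19637001e-03  7.96167058e+01]
[array([316.87588055,  71.00939975]), array([317.12296229, 176.01604443]), array([266.91867222, 125.61727028]), array([367.10868587, 125.36697168]), array([317.60527333, 192.43922834])]
top [array([314.84996764, 338.68483968]), array([314.55836916, 275.41099098]), array([247.10552141, 338.7988328 ]), array([382.62954481, 338.57078745])]
pad3-tool in tool axes mm -0.1485875708733997 1.1980709049753944
```

>>> servo_tool(steps=[{"dp":[0.1,0,0.5],"delta_rot":[0,0,0],"gripper":0},{"dp":[0.15,-0.05,2],"delta_rot":[0,0,0],"gripper":0},{"dp":[0.15,-0.05,4],"delta_rot":[0,0,0],"gripper":0},{"dp":[0.15,-0.05,6],"delta_rot":[0,0,0],"gripper":0},{"dp":[0.15,-0.05,7.5],"delta_rot":[0,0,0],"gripper":0},{"dp":[0.15,-0.05,8.2],"delta_rot":[0,0,0],"gripper":0},{"dp":[0.15,-0.05,8.4],"delta_rot":[0,0,0],"gripper":0},{"dp":[0.15,-0.05,8.5],"delta_rot":[0,0,0],"gripper":0},{"dp":[0.15,-0.05,8.6],"delta_rot":[0,0,0],"gripper":0},{"dp":[0.15,-0.05,8.65],"delta_rot":[0,0,0],"gripper":0},{"dp":[0.15,-0.05,8.7],"delta_rot":[0,0,0],"gripper":0},{"dp":[0.15,-0.05,8.75],"delta_rot":[0,0,0],"gripper":0},{"dp":[0.15,-0.05,8.75],"delta_rot":[0,0,0],"gripper":0}])

```text
time_s: 5.65
eef_pos: [0.4711, -0.0476, 0.0464]
eef_rot: [180.0, -0.0, 79.7]
ft_force: [0.4, 0.1, -2.4]
finger_gap: 0.0518
grasp_force: 30.0
```

>>> servo_tool(steps=[{"dp":[0,0,0.06],"delta_rot":[0,0,0],"gripper":0},{"dp":[0,0,0.12],"delta_rot":[0,0,0],"gripper":0},{"dp":[0,0,0.18],"delta_rot":[0,0,0],"gripper":0},{"dp":[0,0,0.22],"delta_rot":[0,0,0],"gripper":0},{"dp":[0,0,0.24],"delta_rot":[0,0,0],"gripper":0},{"dp":[0,0,0.24],"delta_rot":[0,0,0],"gripper":0},{"dp":[0,0,0.24],"delta_rot":[0,0,0],"gripper":0}])

```text
time_s: 6.23
eef_pos: [0.4709, -0.0476, 0.044]
eef_rot: [-180.0, 0.0, 79.7]
ft_force: [-3.3, 0.6, 3.8]
finger_gap: 0.0517
grasp_force: 30.0
```

>>> servo_tool(steps=[{"dp":[0,0,0],"delta_rot":[0,0,0],"gripper":0.58},{"dp":[0,0,0],"delta_rot":[0,0,0],"gripper":0.62},{"dp":[0,0,0],"delta_rot":[0,0,0],"gripper":0.75},{"dp":[0,0,0],"delta_rot":[0,0,0],"gripper":0.75},{"dp":[0,0,-1],"delta_rot":[0,0,0],"gripper":0.8},{"dp":[0,0,-3],"delta_rot":[0,0,0],"gripper":0.8},{"dp":[0,0,-6],"delta_rot":[0,0,0],"gripper":0.8},{"dp":[0,0,-9],"delta_rot":[0,0,0],"gripper":1},{"dp":[-3,0.2,-11],"delta_rot":[0,0,0],"gripper":1},{"dp":[-7,0.4,-12],"delta_rot":[0,0,0],"gripper":1},{"dp":[-11,0.6,-12],"delta_rot":[0,0,0],"gripper":1},{"dp":[-15,0.9,-12],"delta_rot":[0,0,0],"gripper":1},{"dp":[-19,1.1,-12],"delta_rot":[0,0,0],"gripper":1},{"dp":[-23,1.3,-12],"delta_rot":[0,0,0],"gripper":1},{"dp":[-27,1.5,-12],"delta_rot":[0,0,0],"gripper":1},{"dp":[-30,1.7,-12],"delta_rot":[0,0,0],"gripper":1},{"dp":[-32,1.8,-11],"delta_rot":[0,0,0],"gripper":1},{"dp":[-32,1.8,-11],"delta_rot":[0,0,0],"gripper":1},{"dp":[-32,1.8,-11],"delta_rot":[0,0,0],"gripper":1},{"dp":[-32,1.8,-11],"delta_rot":[0,0,0],"gripper":1}])

```text
time_s: 7.9
eef_pos: [0.4315, -0.3651, 0.1543]
eef_rot: [180.0, -0.0, 79.7]
ft_force: [0.6, -0.3, 0.7]
finger_gap: 0.0926
grasp_force: 0.0
```

```bash
python3 - <<'E'
from bench import env
from h import *
o=env.observe(); print(o["eef_pos"],o["eef_rot"])
s=env.snapshot("wrist"); a=s["frame"][:,:,::-1]
c=env.snapshot("scene"); b=c["frame"][:,:,::-1]
print(w2px(s,(.4322,-.3664,.046)))
cv2.imwrite("pics/w3.png",cv2.resize(np.hstack([a[:,100:540],cv2.resize(b[140:320,180:500],None,fx=2.667,fy=2.667)]),(800,297)))
i=s["frame"]; cv2.imwrite("pics/w3m.png",a)
E
```

```text
[ 0.43146647 -0.3651499   0.15431287] [ 1.79985961e+02 -3.86548718e-03  7.96845756e+01]
[317.22519483 245.14959255]
```

View pics/w3.png

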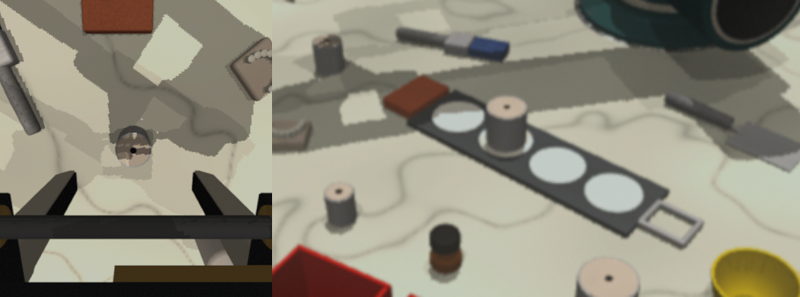

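The L ring stands centred on pad 3. The M ring's hole appears at about (315,243) against a predicted (317,245). Grasping M.

>>> servo_tool(steps=[{"dp":[0,0,3],"delta_rot":[0,0,0],"gripper":1},{"dp":[0,0,6],"delta_rot":[0,0,0],"gripper":1},{"dp":[0,0,9],"delta_rot":[0,0,0],"gripper":0.8},{"dp":[0,0,11.3],"delta_rot":[0,0,0],"gripper":0.8},{"dp":[0,0,12.3],"delta_rot":[0,0,0],"gripper":0.7},{"dp":[0,0,12.3],"delta_rot":[0,0,0],"gripper":0.6},{"dp":[0,0,12.3],"delta_rot":[0,0,0],"gripper":0.5},{"dp":[0,0,12.3],"delta_rot":[0,0,0],"gripper":0.4},{"dp":[0,0,12.3],"delta_rot":[0,0,0],"gripper":0.3},{"dp":[0,0,12.3],"delta_rot":[0,0,0],"gripper":0},{"dp":[0,0,12.3],"delta_rot":[0,0,0],"gripper":0},{"dp":[0,0,12.3],"delta_rot":[0,0,0],"gripper":0}])

```text
time_s: 9.0
eef_pos: [0.4317, -0.366, 0.0321]
eef_rot: [179.9, 0.0, 79.7]
ft_force: [-2.5, 1.6, 7.2]
finger_gap: 0.0426
grasp_force: 30.0
```

>>> servo_tool(steps=[{"dp":[0,0,-0.5],"delta_rot":[0,0,0],"gripper":0},{"dp":[0,0,-1.5],"delta_rot":[0,0,0],"gripper":0},{"dp":[0,0,-3.5],"delta_rot":[0,0,0],"gripper":0},{"dp":[0,0,-6],"delta_rot":[0,0,0],"gripper":0},{"dp":[0,0,-8.5],"delta_rot":[0,0,0],"gripper":0},{"dp":[0.5,0,-10.5],"delta_rot":[0,0,0],"gripper":0},{"dp":[2,-0.1,-11.5],"delta_rot":[0,0,0],"gripper":0},{"dp":[5,-0.2,-12],"delta_rot":[0,0,0],"gripper":0},{"dp":[9,-0.4,-12],"delta_rot":[0,0,0],"gripper":0},{"dp":[13,-0.6,-12],"delta_rot":[0,0,0],"gripper":0},{"dp":[17,-0.8,-12],"delta_rot":[0,0,0],"gripper":0},{"dp":[21,-1,-12],"delta_rot":[0,0,0],"gripper":0},{"dp":[25,-1.2,-12],"delta_rot":[0,0,0],"gripper":0},{"dp":[29,-1.4,-12],"delta_rot":[0,0,0],"gripper":0},{"dp":[33,-1.6,-12],"delta_rot":[0,0,0],"gripper":0},{"dp":[36,-1.7,-12],"delta_rot":[0,0,0],"gripper":0},{"dp":[38.5,-1.8,-12],"delta_rot":[0,0,0],"gripper":0},{"dp":[40,-1.8,-12],"delta_rot":[0,0,0],"gripper":0},{"dp":[40.2,-1.8,-12],"delta_rot":[0,0,0],"gripper":0},{"dp":[40.2,-1.8,-12],"delta_rot":[0,0,0],"gripper":0}])

```text
time_s: 10.67
eef_pos: [0.4851, 0.0342, 0.1506]
eef_rot: [-180.0, 0.0, 79.8]
ft_force: [-0.8, 0.5, -1.8]
finger_gap: 0.0427
grasp_force: 30.0
```

```bash
python3 - <<'E'
from bench import env
from h import *
o=env.observe(); print(o["eef_pos"],o["eef_rot"])
s=env.snapshot("wrist"); o=env.observe(); print(o["eef_pos"])
d=np.array([.1784,.984,0]);n=np.array([.984,-.1784,0]);p=o["eef_pos"]
P1=np.array((.5008,.1119,.01));T=np.array([p[0],p[1],p[2]+.015])
print("pad1",[w2px(s,q).round(1) for q in(P1,P1+.035*d,P1-.035*d,P1-.035*n,P1+.035*n)]); print("top",[w2px(s,q).round(1) for q in(T,T+.0215*d,T-.0215*n,T+.0215*n)])
cv2.imwrite("pics/w4.png",cv2.resize(s["frame"][40:400,200:440,::-1],None,fx=1.6,fy=1.6))
E
```

```text
[0.48510114 0.03415122 0.15057973] [-1.79975228e+02  5.65932117e-03  7.97984848e+01]
[0.48514155 0.03333845 0.15059484]
pad1 [array([318.2, 129.6]), array([318.3,  78.9]), array([318.2, 176.8]), array([271.4, 129.6]), array([365.1, 129.6])]
top [array([315.4, 336.4]), array([315.3, 285.6]), array([260.6, 336.3]), array([370.2, 336.4])]
```

View pics/w4.png

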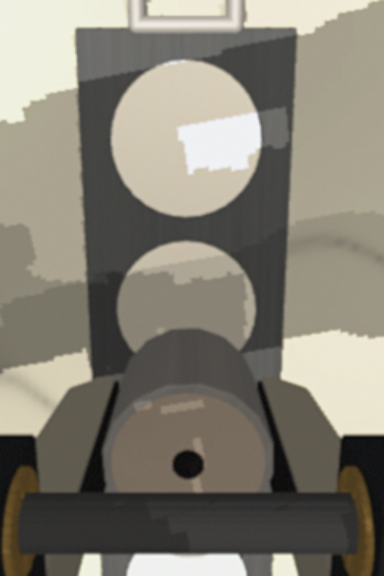

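Pad 1 spans x 269–363 and rows 77.5–175.6. The M ring's hole is at (317.5,330), which puts it about 1.5 mm forward in the jaws, so I'll correct by −1.5 mm in x and −1 mm in y and lower.

>>> servo_tool(steps=[{"dp":[-0.1,-0.05,0.5],"delta_rot":[0,0,0],"gripper":0},{"dp":[-0.15,-0.1,2],"delta_rot":[0,0,0],"gripper":0},{"dp":[-0.15,-0.1,4.5],"delta_rot":[0,0,0],"gripper":0},{"dp":[-0.15,-0.1,7],"delta_rot":[0,0,0],"gripper":0},{"dp":[-0.15,-0.1,9],"delta_rot":[0,0,0],"gripper":0},{"dp":[-0.15,-0.1,10],"delta_rot":[0,0,0],"gripper":0},{"dp":[-0.15,-0.1,10.4],"delta_rot":[0,0,0],"gripper":0},{"dp":[-0.15,-0.1,10.5],"delta_rot":[0,0,0],"gripper":0},{"dp":[-0.15,-0.1,10.6],"delta_rot":[0,0,0],"gripper":0},{"dp":[-0.15,-0.1,10.65],"delta_rot":[0,0,0],"gripper":0},{"dp":[-0.15,-0.1,10.7],"delta_rot":[0,0,0],"gripper":0},{"dp":[-0.15,-0.1,10.7],"delta_rot":[0,0,0],"gripper":0}])

```text
time_s: 11.72
eef_pos: [0.4847, 0.0319, 0.0444]
eef_rot: [179.9, -0.0, 79.7]
ft_force: [0.3, 0.4, -0.6]
finger_gap: 0.0427
grasp_force: 30.0
```

>>> servo_tool(steps=[{"dp":[0,0,0.06],"delta_rot":[0,0,0],"gripper":0},{"dp":[0,0,0.12],"delta_rot":[0,0,0],"gripper":0},{"dp":[0,0,0.18],"delta_rot":[0,0,0],"gripper":0},{"dp":[0,0,0.22],"delta_rot":[0,0,0],"gripper":0},{"dp":[0,0,0.22],"delta_rot":[0,0,0],"gripper":0}])

```text
time_s: 12.13
eef_pos: [0.4844, 0.0319, 0.0421]
eef_rot: [180.0, -0.0, 79.7]
ft_force: [-4.7, 0.4, 6.7]
finger_gap: 0.0424
grasp_force: 30.0
```

>>> servo_tool(steps=[{"dp":[0,0,0],"delta_rot":[0,0,0],"gripper":0.48},{"dp":[0,0,0],"delta_rot":[0,0,0],"gripper":0.52},{"dp":[0,0,0],"delta_rot":[0,0,0],"gripper":0.65},{"dp":[0,0,0],"delta_rot":[0,0,0],"gripper":0.7},{"dp":[0,0,-1],"delta_rot":[0,0,0],"gripper":0.7},{"dp":[0,0,-3],"delta_rot":[0,0,0],"gripper":0.8},{"dp":[0,0,-6],"delta_rot":[0,0,0],"gripper":0.8},{"dp":[0,0,-9],"delta_rot":[0,0,0],"gripper":1},{"dp":[-2,3,-11],"delta_rot":[0,0,0],"gripper":1},{"dp":[-4,6.5,-11],"delta_rot":[0,0,0],"gripper":1},{"dp":[-6,9.8,-11],"delta_rot":[0,0,0],"gripper":1},{"dp":[-8,13,-11],"delta_rot":[0,0,0],"gripper":1},{"dp":[-10,16.3,-11],"delta_rot":[0,0,0],"gripper":1},{"dp":[-12,19.6,-11],"delta_rot":[0,0,0],"gripper":1},{"dp":[-14.2,23.1,-11],"delta_rot":[0,0,0],"gripper":1},{"dp":[-14.2,23.1,-11],"delta_rot":[0,0,0],"gripper":1},{"dp":[-14.2,23.1,-11],"delta_rot":[0,0,0],"gripper":1},{"dp":[-14.2,23.1,-11],"delta_rot":[0,0,0],"gripper":1}])

```text
time_s: 13.63
eef_pos: [0.686, -0.1491, 0.1517]
eef_rot: [-180.0, -0.0, 79.7]
ft_force: [0.3, 0.4, 0.2]
finger_gap: 0.0931
grasp_force: 0.0
```

```bash
python3 - <<'E'
from bench import env
from h import *
o=env.observe(); print(o["eef_pos"],o["eef_rot"])
s=env.snapshot("wrist"); t=env.snapshot("top")
print(w2px(s,(.6863,-.1497,.04)))
a=cv2.resize(s["frame"][160:320,210:430,::-1],(396,288)); b=cv2.resize(t["frame"][230:330,230:400,::-1],(400,235),interpolation=cv2.INTER_CUBIC)
b=np.vstack([b,np.zeros((53,400,3),np.uint8)]); cv2.imwrite("pics/w5.png",np.hstack([a,b]))
for n,X in(("L",.062),("M",.056)):
  for P in((.4718,-.0496),(.4861,.0311)): print(n,w2px(t,(*P,X)))
E
```

```text
[ 0.68597772 -0.14911107  0.15168559] [-1.79969323e+02 -1.04577347e-02  7.96712009e+01]
[316.6177403  243.04761068]
L [334.00733293 281.77919365]
L [295.63016367 275.17287168]
M [333.89382394 281.75322287]
M [295.70231865 275.17886175]
```

View pics/w5.png

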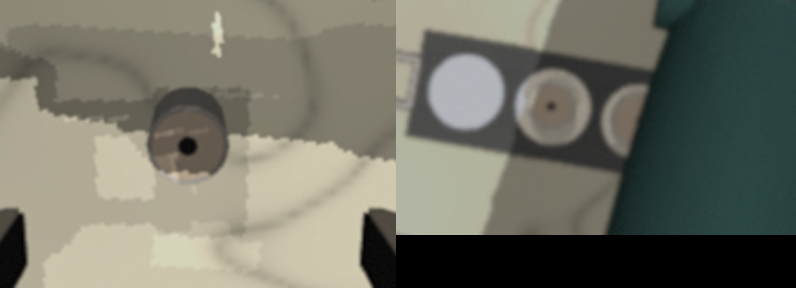

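The M ring's hole in the top view, about (295.7,275.1), matches the pad centre. The S ring's hole in the wrist view is at (314,241) against a predicted (316.6,243). Grasping S.

>>> servo_tool(steps=[{"dp":[0.1,0,3],"delta_rot":[0,0,0],"gripper":1},{"dp":[0.1,-0.1,6],"delta_rot":[0,0,0],"gripper":1},{"dp":[0.1,-0.1,9],"delta_rot":[0,0,0],"gripper":0.8},{"dp":[0.1,-0.1,11.2],"delta_rot":[0,0,0],"gripper":0.7},{"dp":[0.1,-0.1,12.1],"delta_rot":[0,0,0],"gripper":0.6},{"dp":[0.1,-0.1,12.1],"delta_rot":[0,0,0],"gripper":0.5},{"dp":[0.1,-0.1,12.1],"delta_rot":[0,0,0],"gripper":0.42},{"dp":[0.1,-0.1,12.1],"delta_rot":[0,0,0],"gripper":0.35},{"dp":[0.1,-0.1,12.1],"delta_rot":[0,0,0],"gripper":0.25},{"dp":[0.1,-0.1,12.1],"delta_rot":[0,0,0],"gripper":0},{"dp":[0.1,-0.1,12.1],"delta_rot":[0,0,0],"gripper":0},{"dp":[0.1,-0.1,12.1],"delta_rot":[0,0,0],"gripper":0},{"dp":[0.1,-0.1,12.1],"delta_rot":[0,0,0],"gripper":0}])

```text
time_s: 14.82
eef_pos: [0.6856, -0.1481, 0.0313]
eef_rot: [180.0, 0.0, 79.7]
ft_force: [-2.3, 0.0, 5.6]
finger_gap: 0.0332
grasp_force: 30.0
```

>>> servo_tool(steps=[{"dp":[0,0,-0.5],"delta_rot":[0,0,0],"gripper":0},{"dp":[0,0,-1.5],"delta_rot":[0,0,0],"gripper":0},{"dp":[0,0,-3.5],"delta_rot":[0,0,0],"gripper":0},{"dp":[0,0,-6],"delta_rot":[0,0,0],"gripper":0},{"dp":[0,0,-8.5],"delta_rot":[0,0,0],"gripper":0},{"dp":[0.5,-0.5,-10.5],"delta_rot":[0,0,0],"gripper":0},{"dp":[1.5,-1.5,-11.5],"delta_rot":[0,0,0],"gripper":0},{"dp":[3.5,-3.6,-12],"delta_rot":[0,0,0],"gripper":0},{"dp":[6,-6.2,-12],"delta_rot":[0,0,0],"gripper":0},{"dp":[9,-9.2,-12],"delta_rot":[0,0,0],"gripper":0},{"dp":[12,-12.3,-12],"delta_rot":[0,0,0],"gripper":0},{"dp":[15,-15.4,-12],"delta_rot":[0,0,0],"gripper":0},{"dp":[18,-18.4,-12],"delta_rot":[0,0,0],"gripper":0},{"dp":[20.5,-21,-12],"delta_rot":[0,0,0],"gripper":0},{"dp":[22,-22.5,-12],"delta_rot":[0,0,0],"gripper":0},{"dp":[22.4,-23,-12],"delta_rot":[0,0,0],"gripper":0},{"dp":[22.4,-23,-12],"delta_rot":[0,0,0],"gripper":0},{"dp":[22.4,-23,-12],"delta_rot":[0,0,0],"gripper":0}])

```text
time_s: 16.32
eef_pos: [0.4996, 0.1132, 0.1512]
eef_rot: [179.9, -0.0, 79.7]
ft_force: [-0.0, -0.4, -0.9]
finger_gap: 0.0337
grasp_force: 30.0
```

```bash
python3 - <<'E'
from bench import env
from h import *
o=env.observe(); print(o["eef_pos"],o["eef_rot"])
s=env.snapshot("wrist"); o=env.observe(); print(o["eef_pos"])
d=np.array([.1784,.984,0]);n=np.array([.984,-.1784,0]);p=o["eef_pos"]
T=np.array([p[0],p[1],p[2]+.009]);P1=np.array((.5008,.1119,.01))
print("pad1 top",w2px(s,P1+.035*d)); print("top",[w2px(s,q).round(1) for q in(T,T+.017*d,T-.017*n,T+.017*n)])
cv2.imwrite("pics/w6.png",cv2.resize(s["frame"][160:400,200:440,::-1],None,fx=2,fy=2))
E
```

```text
[0.49958594 0.11323654 0.15116227] [ 1.79945584e+02 -2.59208867e-04  7.97143560e+01]
[0.49979431 0.11283588 0.15092043]
pad1 top [317.66517043 190.11972924]
top [array([315.7, 327.2]), array([315.7, 288.8]), array([274.1, 327.3]), array([357.3, 327.2])]
```

View pics/w6.png

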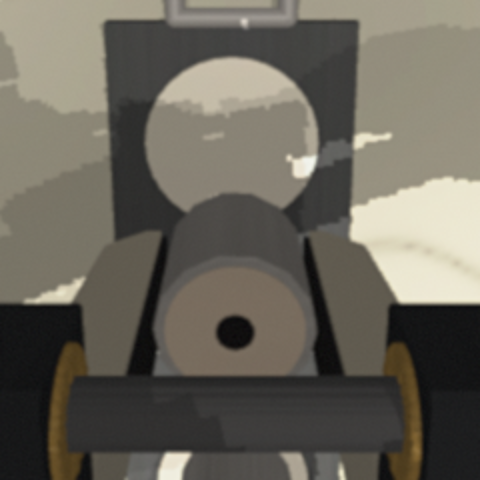

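The S ring's hole is at (317.5,326), close to the predicted (315.7,327), so it sits centred in the jaws. The top edge of pad 1 is at row 188.5, about 1 mm from the prediction. Lowering.

>>> servo_tool(steps=[{"dp":[0,0,0.5],"delta_rot":[0,0,0],"gripper":0},{"dp":[0,0,2],"delta_rot":[0,0,0],"gripper":0},{"dp":[0,0,4.5],"delta_rot":[0,0,0],"gripper":0},{"dp":[0,0,7],"delta_rot":[0,0,0],"gripper":0},{"dp":[0,0,9],"delta_rot":[0,0,0],"gripper":0},{"dp":[0,0,10],"delta_rot":[0,0,0],"gripper":0},{"dp":[0,0,10.4],"delta_rot":[0,0,0],"gripper":0},{"dp":[0,0,10.55],"delta_rot":[0,0,0],"gripper":0},{"dp":[0,0,10.65],"delta_rot":[0,0,0],"gripper":0},{"dp":[0,0,10.72],"delta_rot":[0,0,0],"gripper":0},{"dp":[0,0,10.78],"delta_rot":[0,0,0],"gripper":0},{"dp":[0,0,10.84],"delta_rot":[0,0,0],"gripper":0},{"dp":[0,0,10.9],"delta_rot":[0,0,0],"gripper":0},{"dp":[0,0,10.93],"delta_rot":[0,0,0],"gripper":0},{"dp":[0,0,10.93],"delta_rot":[0,0,0],"gripper":0},{"dp":[0,0,10.93],"delta_rot":[0,0,0],"gripper":0}])

```text
time_s: 17.7
eef_pos: [0.4992, 0.1135, 0.0413]
eef_rot: [180.0, -0.0, 79.7]
ft_force: [-0.6, -0.8, -0.3]
finger_gap: 0.0335
grasp_force: 30.0
```

>>> servo_tool(steps=[{"dp":[0,0,0.04],"delta_rot":[0,0,0],"gripper":0},{"dp":[0,0,0.08],"delta_rot":[0,0,0],"gripper":0},{"dp":[0,0,0.08],"delta_rot":[0,0,0],"gripper":0}])

```text
time_s: 17.95
eef_pos: [0.4993, 0.1136, 0.0412]
eef_rot: [-180.0, -0.0, 79.7]
ft_force: [-6.1, -0.2, 9.2]
finger_gap: 0.0335
grasp_force: 30.0
```

>>> servo_tool(steps=[{"dp":[0,0,0],"delta_rot":[0,0,0],"gripper":0.38},{"dp":[0,0,0],"delta_rot":[0,0,0],"gripper":0.42},{"dp":[0,0,0],"delta_rot":[0,0,0],"gripper":0.55},{"dp":[0,0,0],"delta_rot":[0,0,0],"gripper":0.65},{"dp":[0,0,-1],"delta_rot":[0,0,0],"gripper":0.65},{"dp":[0,0,-3],"delta_rot":[0,0,0],"gripper":0.8},{"dp":[0,0,-6],"delta_rot":[0,0,0],"gripper":0.8},{"dp":[0,0,-9],"delta_rot":[0,0,0],"gripper":1},{"dp":[1,2,-11],"delta_rot":[0,0,0],"gripper":1},{"dp":[3,5.5,-12],"delta_rot":[0,0,0],"gripper":1},{"dp":[5,9,-12],"delta_rot":[0,0,0],"gripper":1},{"dp":[7,12.8,-12],"delta_rot":[0,0,0],"gripper":1},{"dp":[9,16.6,-12],"delta_rot":[0,0,0],"gripper":1},{"dp":[9,16.6,-12],"delta_rot":[0,0,0],"gripper":1},{"dp":[9,16.6,-12],"delta_rot":[0,0,0],"gripper":1},{"dp":[9,16.6,-12],"delta_rot":[0,0,0],"gripper":1}])

```text
time_s: 19.28
eef_pos: [0.6782, 0.1722, 0.1604]
eef_rot: [-180.0, 0.0, 79.7]
ft_force: [0.6, -0.2, -0.2]
finger_gap: 0.0929
grasp_force: 0.0
```

```bash
python3 - <<'E'
from bench import env
from h import *
o=env.observe(); print(o["eef_pos"],o["eef_rot"])
s=env.snapshot("wrist"); t=env.snapshot("top")
print(w2px(s,(.6785,.172,.058)))
a=cv2.resize(s["frame"][100:340,100:540,::-1],(528,288)); b=cv2.resize(t["frame"][240:310,240:305,::-1],(266,288),interpolation=cv2.INTER_CUBIC)
cv2.imwrite("pics/w7.png",np.hstack([a,b]))
print("S",w2px(t,(.5008,.1119,.05)))
E
```

```text
[0.67824082 0.17222461 0.16044487] [-1.79958055e+02  2.09969458e-02  7.96917612e+01]
[316.41547738 246.25759395]
S [257.72286795 268.4543253 ]
```

View pics/w7.png

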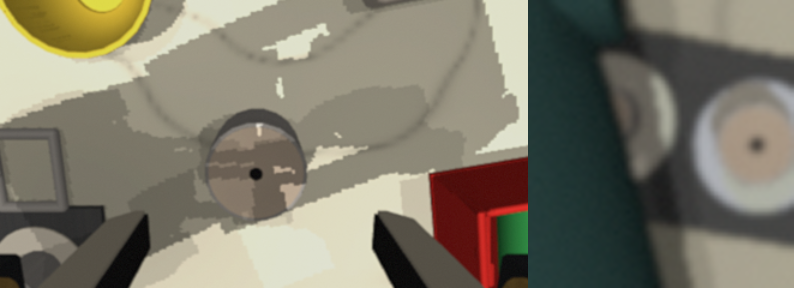

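The XL ring's hole is at (313.3,244), about 2 mm from the prediction. The box and the bowl clear the fingers. S is on pad 1 and M on pad 2. Grasping XL.

>>> servo_tool(steps=[{"dp":[0.1,-0.15,3],"delta_rot":[0,0,0],"gripper":1},{"dp":[0.1,-0.15,6],"delta_rot":[0,0,0],"gripper":1},{"dp":[0.1,-0.15,9],"delta_rot":[0,0,0],"gripper":1},{"dp":[0.1,-0.15,11.3],"delta_rot":[0,0,0],"gripper":1},{"dp":[0.1,-0.15,12.3],"delta_rot":[0,0,0],"gripper":1},{"dp":[0.1,-0.15,12.3],"delta_rot":[0,0,0],"gripper":0.9},{"dp":[0.1,-0.15,12.3],"delta_rot":[0,0,0],"gripper":0.8},{"dp":[0.1,-0.15,12.3],"delta_rot":[0,0,0],"gripper":0.7},{"dp":[0.1,-0.15,12.3],"delta_rot":[0,0,0],"gripper":0.6},{"dp":[0.1,-0.15,12.3],"delta_rot":[0,0,0],"gripper":0.3},{"dp":[0.1,-0.15,12.3],"delta_rot":[0,0,0],"gripper":0},{"dp":[0.1,-0.15,12.3],"delta_rot":[0,0,0],"gripper":0},{"dp":[0.1,-0.15,12.3],"delta_rot":[0,0,0],"gripper":0}])

```text
time_s: 20.47
eef_pos: [0.6776, 0.1737, 0.0388]
eef_rot: [180.0, -0.0, 79.7]
ft_force: [-4.6, 0.1, 8.2]
finger_gap: 0.0604
grasp_force: 30.0
```

>>> servo_tool(steps=[{"dp":[0,0,-0.5],"delta_rot":[0,0,0],"gripper":0},{"dp":[0,0,-1.5],"delta_rot":[0,0,0],"gripper":0},{"dp":[0,0,-3.5],"delta_rot":[0,0,0],"gripper":0},{"dp":[0,0,-6],"delta_rot":[0,0,0],"gripper":0},{"dp":[0,0,-8.5],"delta_rot":[0,0,0],"gripper":0},{"dp":[-0.5,-0.3,-10.5],"delta_rot":[0,0,0],"gripper":0},{"dp":[-2,-1,-11.5],"delta_rot":[0,0,0],"gripper":0},{"dp":[-4.5,-2.2,-12],"delta_rot":[0,0,0],"gripper":0},{"dp":[-7.5,-3.7,-12],"delta_rot":[0,0,0],"gripper":0},{"dp":[-11,-5.4,-12],"delta_rot":[0,0,0],"gripper":0},{"dp":[-14.5,-7.1,-12],"delta_rot":[0,0,0],"gripper":0},{"dp":[-18,-8.8,-12],"delta_rot":[0,0,0],"gripper":0},{"dp":[-21.5,-10.5,-12],"delta_rot":[0,0,0],"gripper":0},{"dp":[-25,-12.2,-12],"delta_rot":[0,0,0],"gripper":0},{"dp":[-28.5,-13.9,-12],"delta_rot":[0,0,0],"gripper":0},{"dp":[-31.5,-15.4,-12],"delta_rot":[0,0,0],"gripper":0},{"dp":[-33.2,-16.2,-12],"delta_rot":[0,0,0],"gripper":0},{"dp":[-33.7,-16.5,-12],"delta_rot":[0,0,0],"gripper":0},{"dp":[-33.7,-16.5,-12],"delta_rot":[0,0,0],"gripper":0},{"dp":[-33.7,-16.5,-12],"delta_rot":[0,0,0],"gripper":0}])

```text
time_s: 22.13
eef_pos: [0.455, -0.1282, 0.158]
eef_rot: [180.0, -0.0, 79.7]
ft_force: [0.1, 0.3, -3.0]
finger_gap: 0.0605
grasp_force: 30.0
```

```bash
python3 - <<'E'
from bench import env
from h import *
o=env.observe(); print(o["eef_pos"],o["eef_rot"])
s=env.snapshot("wrist"); o=env.observe(); print(o["eef_pos"])
d=np.array([.1784,.984,0]);n=np.array([.984,-.1784,0]);p=o["eef_pos"]
T=np.array([p[0],p[1],p[2]+.0195]);P=np.array((.4569,-.1302,.01));Q=np.array((.4718,-.0496,.062))
print("pad4 top",w2px(s,P+.035*d),"L hole",w2px(s,Q)); print("top",[w2px(s,q).round(1) for q in(T,T+.0305*d,T-.0305*n,T+.0305*n)])
cv2.imwrite("pics/w8.png",cv2.resize(s["frame"][80:400,200:440,::-1],None,fx=1.8,fy=1.8))
E
```

```text
[ 0.45496288 -0.12824315  0.15802148] [ 1.79950734e+02 -6.14234831e-03  7.96547405e+01]
[ 0.45515303 -0.12787655  0.15779908]
pad4 top [318.63610118 189.4725166 ] L hole [319.44454958 126.67055059]
top [array([315.2, 339.6]), array([315. , 263.9]), array([234.9, 339.8]), array([395.5, 339.4])]
```

View pics/w8.png

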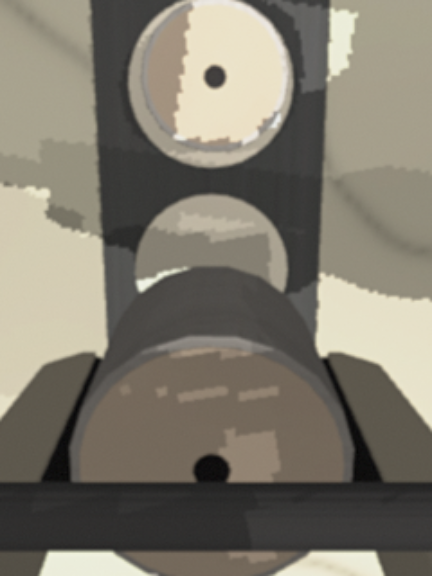

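The XL ring's hole is at (317,341), about 0.7 mm back in the jaws, and the top edge of pad 4 is at row 188. Shifting +0.7 mm and lowering.

>>> servo_tool(steps=[{"dp":[0.07,0,0.5],"delta_rot":[0,0,0],"gripper":0},{"dp":[0.07,0,2],"delta_rot":[0,0,0],"gripper":0},{"dp":[0.07,0,4.5],"delta_rot":[0,0,0],"gripper":0},{"dp":[0.07,0,7],"delta_rot":[0,0,0],"gripper":0},{"dp":[0.07,0,9],"delta_rot":[0,0,0],"gripper":0},{"dp":[0.07,0,10],"delta_rot":[0,0,0],"gripper":0},{"dp":[0.07,0,10.4],"delta_rot":[0,0,0],"gripper":0},{"dp":[0.07,0,10.5],"delta_rot":[0,0,0],"gripper":0},{"dp":[0.07,0,10.6],"delta_rot":[0,0,0],"gripper":0},{"dp":[0.07,0,10.67],"delta_rot":[0,0,0],"gripper":0},{"dp":[0.07,0,10.73],"delta_rot":[0,0,0],"gripper":0},{"dp":[0.07,0,10.79],"delta_rot":[0,0,0],"gripper":0},{"dp":[0.07,0,10.85],"delta_rot":[0,0,0],"gripper":0},{"dp":[0.07,0,10.85],"delta_rot":[0,0,0],"gripper":0}])

```text
time_s: 23.35
eef_pos: [0.4549, -0.1278, 0.0491]
eef_rot: [180.0, 0.0, 79.7]
ft_force: [0.2, 0.8, -2.3]
finger_gap: 0.0607
grasp_force: 30.0
```

>>> servo_tool(steps=[{"dp":[0,0,0.05],"delta_rot":[0,0,0],"gripper":0},{"dp":[0,0,0.1],"delta_rot":[0,0,0],"gripper":0},{"dp":[0,0,0.13],"delta_rot":[0,0,0],"gripper":0},{"dp":[0,0,0.13],"delta_rot":[0,0,0],"gripper":0}])

```text
time_s: 23.68
eef_pos: [0.4549, -0.1278, 0.0488]
eef_rot: [180.0, 0.0, 79.7]
ft_force: [-8.3, 1.9, 12.0]
finger_gap: 0.0604
grasp_force: 30.0
```

>>> servo_tool(steps=[{"dp":[0,0,-0.06],"delta_rot":[0,0,0],"gripper":0.66},{"dp":[0,0,-0.06],"delta_rot":[0,0,0],"gripper":0.7},{"dp":[0,0,-0.06],"delta_rot":[0,0,0],"gripper":0.82},{"dp":[0,0,-0.06],"delta_rot":[0,0,0],"gripper":0.85},{"dp":[0,0,-0.06],"delta_rot":[0,0,0],"gripper":0.85},{"dp":[0,0,-1],"delta_rot":[0,0,0],"gripper":0.85},{"dp":[0,0,-3],"delta_rot":[0,0,0],"gripper":0.85},{"dp":[0,0,-6],"delta_rot":[0,0,0],"gripper":0.9},{"dp":[0,0,-9],"delta_rot":[0,0,0],"gripper":1},{"dp":[-2,0,-12],"delta_rot":[0,0,0],"gripper":1},{"dp":[-6,0,-14],"delta_rot":[0,0,0],"gripper":1},{"dp":[-10,0,-14],"delta_rot":[0,0,0],"gripper":1},{"dp":[-14,0,-14],"delta_rot":[0,0,0],"gripper":1},{"dp":[-18,0,-14],"delta_rot":[0,0,0],"gripper":1},{"dp":[-22,0,-14],"delta_rot":[0,0,0],"gripper":1},{"dp":[-26,0,-14],"delta_rot":[0,0,0],"gripper":1},{"dp":[-30,0,-14],"delta_rot":[0,0,0],"gripper":1},{"dp":[-30,0,-14],"delta_rot":[0,0,0],"gripper":1},{"dp":[-30,0,-14],"delta_rot":[0,0,0],"gripper":1}])

```text
time_s: 25.27
eef_pos: [0.4004, -0.4243, 0.1877]
eef_rot: [-180.0, -0.0, 79.5]
ft_force: [-0.2, 0.1, -0.3]
finger_gap: 0.0927
grasp_force: 0.0
```

```bash
python3 - <<'E'
from bench import env
from h import *
t=env.snapshot("top"); c=env.snapshot("scene"); 
for n,x,y,z in(("S",.5008,.1119,.05),("M",.4861,.0311,.056),("L",.4718,-.0496,.062),("XL",.4569,-.1302,.068)): 
    q=w2px(t,(x,y,z)); print(n,q.round(1),"crop",((q-[235,235]+.5)*4.7).round(0))
a=cv2.resize(t["frame"][235:320,235:405,::-1],(799,400),interpolation=cv2.INTER_CUBIC)
b=cv2.resize(c["frame"][175:300,230:450,::-1],(352,200)); b=np.hstack([b,np.zeros((200,447,3),np.uint8)])
cv2.imwrite("pics/f.png",np.vstack([a,b]))
E
```

```text
S [257.7 268.5] crop [109. 160.]
M [295.7 275.2] crop [288. 191.]
L [334.  281.8] crop [468. 222.]
XL [372.6 288.7] crop [649. 255.]
```

View pics/f.png

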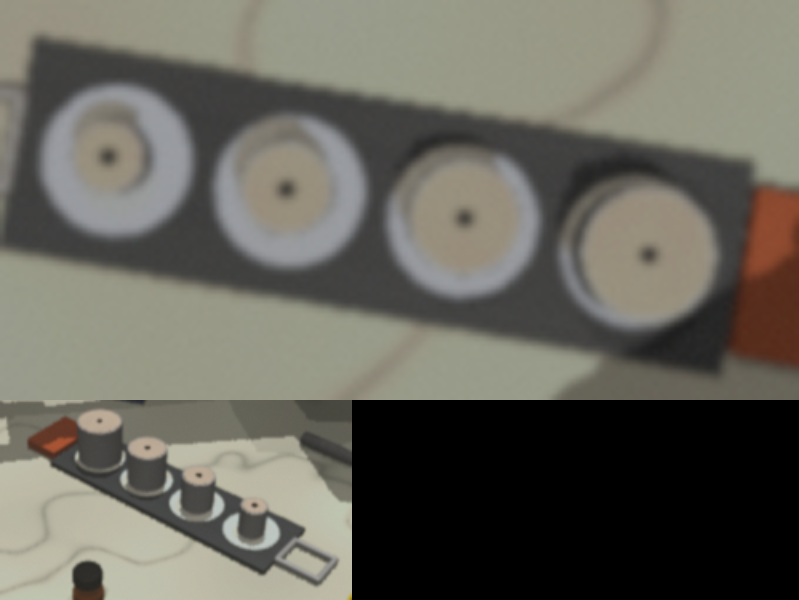

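All four rings stand upright on their pads in order. Compared with the pad centres projected to crop pixels, the sprue holes are at S (108,155) vs (109,160), M (287,188) vs (288,191), L (465,217) vs (468,222) and XL (649,254) vs (649,255). That is within about 3 mm each, and the arm is clear.

```bash
python3 -c "
from bench import env
print(env.finish_job())"
```

```text
the job is handed in; nothing more can be done
None
```

The job is handed in: all four rings stand upright on their pads in size order, smallest by the handle and largest by the brick, each within about 3 mm of its pad centre in the last top view, with about 25 s of the 96 s used.

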